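Shut the degassing box and draw its hand pump

TASK

The mixing cup is already in the degassing box: swing the box's drop-down door up until it is fully shut against its seal, and only then draw the hand pump's rod straight up, without wrenching it sideways in its collar, until all of the red band on the rod shows above the brass collar and none of the white band below it does. The rod sinks back if let go, so finish while still holding it there by its T-handle, with the door shut. Leave the other things on the table where they are.

Things in the scene. Friction and masses are not known exactly. Their poses are not given: they have to be found in the camera images.
- degasser: degassing box, fixed: dark steel base plate 250 x 370 mm, top 20 mm above the table, with a grey chamber (170 deep, 190 wide, roof 155 mm above the table, dial gauge on it at the rear left) and, right of it seen from the robot, an upright pump barrel, 45 mm across. Origin: plate centre, on the table; x points from the door into the chamber, y left, z up
- door (a joint): angle (rad) of the chamber's door: 0 fully shut (upright, at its stop), up to 1.35 as it swings down towards the robot about its bottom edge. The hinge is stiff: the door stays at any angle, shut too, and takes 3 to 6 N at its grip to move. Door 190 wide x 121 high x 14 mm, aluminium frame, clear window
- door_hinge (a point): point on the door's hinge axis, halfway across the door, 33.5 mm above the table. The hinge axis runs along the degassing box's y axis
- door_grip (a point): centre of the door's grip: a black bar, 18 mm thick, 50 mm long, parallel to the hinge axis, ends free, on a thin stem 36 mm beyond the door's top edge, in the door's plane, 157 mm from the hinge axis. With the door shut it is straight above the hinge, clear of the roof. It can be pinched over its ends or across, or pushed, at any door angle
- collar_top (a point): centre of the top face of the pump's brass collar, 40 mm across, 172 mm above the table. The 16 mm steel rod passes up through it with 1 mm play all round; the barrel's axis is vertical
- handle (a point): centre of the T-handle on the rod: black bar, 20 mm thick, 84 mm long along this point's y axis; z points up the rod. Rod fully in (the start): 42 mm above collar_top. Raised 50 mm, all of the red band is out; at 68 mm the white band begins to show; stop at about 104 mm. The loose rod weighs 0.2 to 0.4 kg; suction adds a downward pull of 1.5 N, growing to 5 N at 59 mm
- gesso_tin: round tin, 78 mm across and 74 high, standing on the table; leave alone
- charcoal_tin: flat dark green tin box, 66 x 118 x 25 mm; leave alone
- tape_1: roll of cream masking tape, 104 mm across, 25 high, lying flat; leave alone
- sanding_block: wooden block, 48 x 76 x 27 mm; leave alone
Mind the look-alikes: they are no part of the job. Leave any purple look-alike of the part that bears handle alone.

How it is judged (in metres and radians):
On the way:
1. the door is fully shut (within 0.03 rad) while the rod is still fully in (raised less than 10 mm) (value of joint door below 0.03 rad and z of handle in the frame of collar_top below 0.052 m), for 0.2 s.
At the end, for the whole second after the job is handed in: the door is within 0.03 rad of shut; the rod is raised by 50 to 68 mm (give or take 0.5 mm), so that the red band shows whole and the white band not at all; the fingers hold it (contact over 3 N) and it is at rest (under 10 mm/s) (value of joint door below 0.03 rad and z of handle in the frame of collar_top between 0.0915 and 0.1105 m and contact force between the fingers and rod above 3 N and linear speed of rod below 0.01 m/s); the arm keeps its last pose, push and grip.
It fails at once if the rod is wrenched against its collar or barrel while it is drawn (contact force over 40 N with the rod raised more than 5 mm) (contact force between rod and degasser above 40 N and z of handle in the frame of collar_top above 0.047 m).
It fails at once if a bystander is moved by more than 20 mm (distance of any of gesso_tin, charcoal_tin, tape_1, sanding_block from where it was at the start of the episode above 0.02 m).
It also fails if it takes over 45 s, if anything falls off the work surface, if the arm or the gripper's body presses on something with over 40 N, if the wrist force passes 120 N, or if a joint passes its speed limit or range.

ROBOT

A 6-joint arm with a two-finger parallel gripper is mounted at the origin on a cart in front of the work surface, level with it; the furniture and walls round the work are solid. World frame = base frame: x ahead of the robot, y to its left, z up, the work surface at z = 0. Lengths are in m, angles in degrees, forces in N, time in s.
With the tool pointing down it reaches from about 0.275 to 0.775 m from the base axis. Payload 14.6 kg.
Tool frame: the origin (TCP) lies on the front face of the gripper's body, between the roots of the fingers; the fingertips stand 73 mm ahead of it and the grasp point (between the pads) lies 54 mm ahead of it; x points along the fingers, z is the direction in which the jaws open and shut, and the axes are right-handed (so a half turn about x gives the same grasp; the last joint's range is limited). The gripper opens to 85 mm and grips with 20 to 120 N. Pads are 22 mm wide; open, the fingers measure 114 mm over their backs; the gripper's body (76 mm by 85 mm) begins 54 mm behind the grasp point. The pads swing forward as they close: fully open they stand 13 mm farther back than shut.
Start: joints at [-82.81, 15.075, -2.767, 72.158, 0, 81.102], TCP at [0.145, -0.504, 0.304] pointing down, gripper open.
Joint ranges: [-151.79, 151.79], [-50.71, 97.33], [-67.44, 78.34], [-121.81, 120.89], [-77.56, 73.72], [-180, 180]. Speed limits (degrees/s): [108.29, 108.29, 147.25, 159.86, 180, 180].

INTERFACE

Orientations are given as a 3x3 rotation matrix whose columns are the frame's x, y, z axes.
In Python, from station import ctrl gives the robot as it stands.
- The arm moves only by the tool servo_tool, never from a script. Its argument "rows" is a list of rows, each a list of 3 entries, a list of its own where there are three numbers: the turn, a rotation vector about the tool's x, y, z in rad, then the shift along the tool's x, y, z in cm, then the closure in counts, from 0 (fully open) to 255 (shut). In form: [[[rx, ry, rz], [x, y, z], gripper], ...]. A call has 1 to 5 rows; each row shifts and turns the pose as measured when the row begins, along the tool's axes as they then stand; what a row does not reach is not made up. A row lasts 1/8 s, in which the tool goes at most 62.5 mm and 10.7 degrees, less where a joint would pass 70% of its speed; a pose out of reach is approached as far as the arm can. A call with a gripper value outside its range is refused whole. The fingers move at their own pace and stop on an object; "squeeze" is the grip in N (left out, the last holds). Time passes only in rows, so rows that do not move let the fingers close. It gives the time, the measured TCP pose, the force and the opening at its end, in the units of the state.
- ctrl.read_state(): the state, without advancing time (a new reading comes with each control period).
- ctrl.capture(name): name is "scene" or "top" or "wrist"; returns a dict with "image" (420x560x3 uint8, red, green, blue), "K" (3x3 intrinsics, pixels), "dist_coeffs" ([k1, k2, p1, p2, k3] as OpenCV has them; the pictures are not rectified), "world_to_cam" (4x4, takes a point from world to camera coordinates). Camera axes: x right, y down, z forward; pixel columns grow to the right and rows downward; lengths in m; the calibration is good to about 2 mm. A picture is of the moment at which its call begins. There is no depth.
- ctrl.sign_off(): hands the job in, once; it reports no verdict.
Trained networks look in a picture, given as the dict that the camera call returned (one of the last four; its "shot" number tells which), for a name from the list of things; names that differ only in an ending like _2 or _b are one class to them, and where a whole thing is asked for, a point or a joint stands for the part that bears it (a point fixed in the world has none). Each returns a list of dicts, best first, with "score" (0 to 1); they miss things now and then, are a little off and sometimes report something else, mostly with a low value. They report only what shows in the picture. A call takes as long as a camera call. They do not tell look-alikes from the thing itself.
- ctrl.find_in(picture, name): "position" ([column, row] in pixels, amid what is visible of it).
The state is a dict: "clock": time; "q": joint angles; "joint_velocities": joint speeds; "tau": joint torques, N m; "ee_pos": TCP position; "tcp_rot": TCP orientation; "wrist_force": force on the tool from outside, world axes, zero at the start; "moment": the same for the moment, N m; "finger_gap": finger opening in m.
Only numpy, scipy, OpenCV 4.12 (cv2) and the standard library are available. Lean on these libraries where they do the work, as an engineer would, in place of code of your own. Each camera call takes 0.05 s, during which the arm holds its last target.

## Working session

There is one attempt and no reset: what is moved stays moved. The work goes in short steps, Python scripts to look and compute and a tool call to move; the robot and the scene stay as the last step left them, time stands still between calls to the robot, and variables do not carry over. Pictures are saved under pics/ and viewed, and the job is handed in when it is done.

Besides the shell and the picture viewer there is one more tool, called after "Emit:" in YAML: its name, and indented under it one key for each argument. servo_tool: Moves the arm, as the interface text tells. Its arguments: {"type":"object","properties":{"rows":{"type":"array"},"squeeze":{"type":"number"}},"required":["rows"]}

```bash
ls; mkdir -p pics; cat > h.py <<'E'
import numpy as np, cv2, json
from station import ctrl
def shot(n,f):
    p=ctrl.capture(n); cv2.imwrite('pics/'+f,cv2.cvtColor(np.asarray(p['image'],np.uint8),cv2.COLOR_RGB2BGR)); return p
def ray(p,uv):
    K=np.array(p['K']);d=np.array(p['dist_coeffs']);T=np.array(p['world_to_cam'])
    x=cv2.undistortPoints(np.array([[uv]],float),K,d)[0,0]
    R=T[:3,:3];return -R.T@T[:3,3],R.T@np.array([x[0],x[1],1.])
def atz(p,uv,z):
    o,d=ray(p,uv);return o+d*(z-o[2])/d[2]
def tri(obs):
    A=np.zeros((3,3));b=np.zeros(3)
    for p,uv in obs:
        o,d=ray(p,uv);d=d/np.linalg.norm(d);M=np.eye(3)-np.outer(d,d);A+=M;b+=M@o
    return np.linalg.solve(A,b)
def proj(p,X):
    T=np.array(p['world_to_cam']);r=cv2.Rodrigues(T[:3,:3])[0]
    return cv2.projectPoints(np.array(X,float).reshape(-1,1,3),r,T[:3,3],np.array(p['K']),np.array(p['dist_coeffs']))[0].reshape(-1,2)
E
python3 - <<'E'
from h import *
for n in ['scene','top']:
    p=shot(n,n+'0.png')
    import pickle; pickle.dump(p,open(n+'0.pkl','wb'))
    for k in ['degasser','door','door_hinge','door_grip','collar_top','handle']:
        try: print(n,k,[(np.round(r['position'],1).tolist(),round(r['score'],2)) for r in ctrl.find_in(p,k)][:4])
        except Exception as e: print(k,e)
s=ctrl.read_state();print(s)
E
```

```text
pics
scene degasser [([220.3, 228.5], 0.88), ([283.2, 168.7], 0.34)]
scene door [([238.4, 247.3], 0.96)]
scene door_hinge [([223.0, 232.3], 0.93)]
scene door_grip [([238.4, 249.1], 0.83), ([219.0, 231.5], 0.22)]
scene collar_top [([220.9, 228.3], 0.57)]
scene handle [([324.3, 159.4], 0.73), ([295.9, 308.6], 0.6), ([282.9, 169.4], 0.55)]
top degasser [([251.2, 147.7], 0.87)]
top door [([227.0, 186.3], 0.61)]
top door_hinge [([252.9, 147.5], 0.88)]
top door_grip [([225.3, 183.6], 0.63)]
top collar_top [([252.8, 149.1], 0.72)]
top handle [([226.9, 182.4], 0.7), ([303.0, 164.7], 0.67), ([375.6, 169.1], 0.61)]
{'clock': 0.7, 'q': array([-8.28092520e+01,  1.50734839e+01, -2.76814273e+00,  7.21597230e+01,
        7.84218835e-05,  8.11029785e+01]), 'joint_velocities': array([ 0.02745513,  0.01263342,  0.03702594, -0.00826354, -0.06128339,
       -0.12936846]), 'tau': array([ 4.45420970e-03, -6.37302089e+01,  3.84737885e+01,  5.54985618e-04,
       -3.37973711e-05,  1.35662353e-05]), 'ee_pos': array([ 0.14548503, -0.50442564,  0.30388281]), 'tcp_rot': array([[-1.59053952e-06,  9.60838328e-01,  2.77109558e-01],
       [ 2.35414125e-05,  2.77109558e-01, -9.60838328e-01],
       [-1.00000000e+00,  4.99529907e-06, -2.30602451e-05]]), 'wrist_force': array([-0.05280877, -0.90759785, -0.1132464 ]), 'moment': array([-0.05637825, -0.01683429,  0.01138109]), 'finger_gap': 0.08563570202284845}
```

View pics/scene0.png

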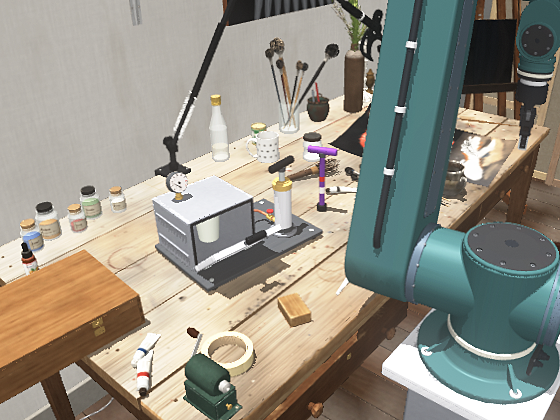

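View pics/top0.png

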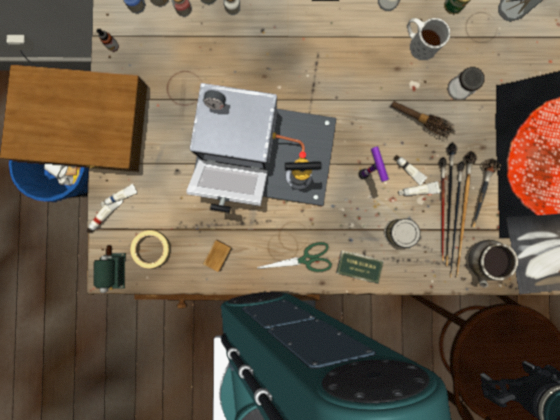

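```bash
python3 - <<'E'
import cv2
a=cv2.imread('pics/scene0.png')[120:340,130:390];cv2.imwrite('pics/s0c.png',cv2.resize(a,None,fx=2.7,fy=2.7,interpolation=cv2.INTER_CUBIC))
a=cv2.imread('pics/top0.png')[70:260,170:400];cv2.imwrite('pics/t0c.png',cv2.resize(a,None,fx=3,fy=3,interpolation=cv2.INTER_CUBIC))
E
```

```text
(no output)
```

View pics/s0c.png

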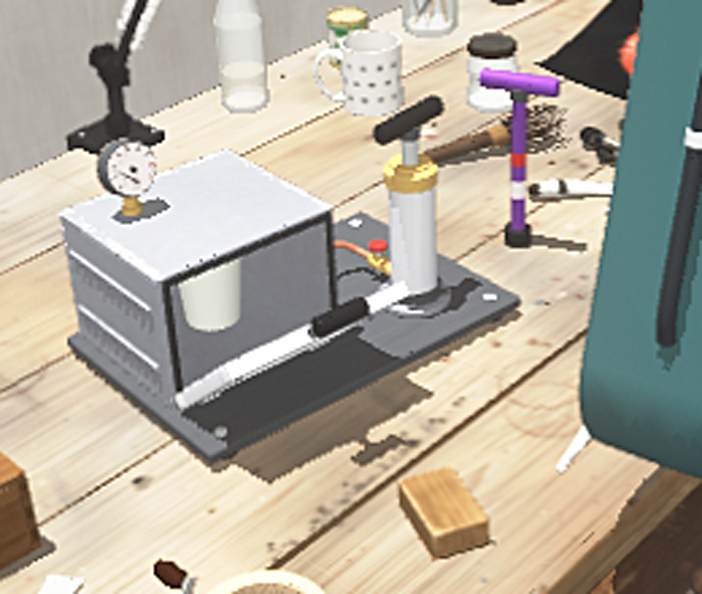

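View pics/t0c.png

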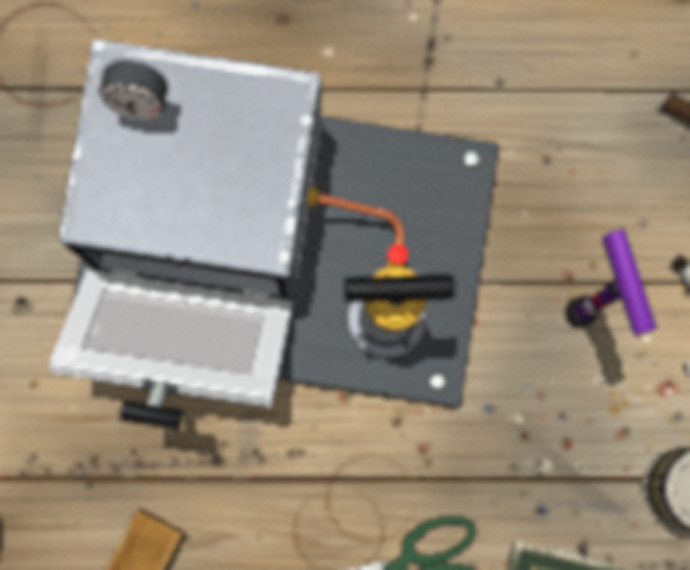

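Two T-handles show: black at scene (281,164) / top (303,166), and purple at scene (324,159) / top (376,169). The black one on the brass collar of the box's barrel is the real one, and the crops confirm it. The door lies open with its grip at scene (257,237) / top (220,208).

```bash
python3 - <<'E'
from h import *
import pickle
s=pickle.load(open('scene0.pkl','rb'));t=pickle.load(open('top0.pkl','rb'))
S=lambda x,y:(s,(x/2.7+130-.3,y/2.7+120-.3)); T=lambda x,y:(t,(x/3+170-.33,y/3+70-.33))
def rep(n,o):
    X=tri(o);print(n,X.round(4),[ (proj(p,X)[0]-uv).round(1).tolist() for p,uv in o])
    return X
rep('grip',[S(342,316),T(150,414)])
rep('handle',[S(408,119),T(400,287)])
h1=rep('hL',[S(377,133),T(347,289)]);h2=rep('hR',[S(440,104),T(453,286)])
for n,c in dict(rl=(95,42),rr=(320,75),fr=(292,275),fl=(65,240)).items(): print(n,atz(t,T(*c)[1],.155).round(4))
for n,c in dict(pr=(497,147),pf=(460,405)).items(): print(n,atz(t,T(*c)[1],.02).round(4))
print('roof fr scene',atz(s,S(333,212)[1],.155),atz(s,S(152,283)[1],.155),atz(s,S(60,215)[1],.155),atz(s,S(225,150)[1],.155))
print('collar',atz(s,S(411,168)[1],.172),atz(t,T(395,298)[1],.172))
print('cam',ray(s,(280,210))[0],ray(t,(280,210))[0])
E
```

```text
grip [0.5018 0.1256 0.1354] [[-0.7, -0.1], [0.4, 0.4]]
handle [ 0.5974 -0.0752  0.2119] [[-0.0, -0.0], [0.0, 0.0]]
hL [ 0.5967 -0.0337  0.2134] [[0.6, 0.0], [-0.4, -0.5]]
hR [ 0.5964 -0.1172  0.2124] [[-0.9, -0.0], [0.6, 0.8]]
rl [0.8076 0.1716 0.155 ]
rr [ 0.7807 -0.0131  0.155 ]
fr [0.6155 0.0092 0.155 ]
fl [0.6437 0.1942 0.155 ]
pr [ 0.7575 -0.1772  0.02  ]
pf [ 0.5168 -0.142   0.02  ]
roof fr scene [0.60328513 0.02408219 0.155     ] [0.63823694 0.20741683 0.155     ] [0.79770845 0.18076126 0.155     ] [ 0.77562897 -0.00481569  0.155     ]
collar [ 0.58227392 -0.06012762  0.172     ] [ 0.59453195 -0.07362649  0.172     ]
cam [-0.19659686  0.83384762  0.76599944] [ 0.45972115 -0.01990479  1.13254971]
```

```bash
cat > ov.py <<'E'
from h import *
def box(o,yaw,x0,x1,y0,y1,z):
    c,s_=np.cos(np.radians(yaw)),np.sin(np.radians(yaw))
    return [[o[0]+c*x-s_*y,o[1]+s_*x+c*y,z] for x,y in [(x0,y0),(x1,y0),(x1,y1),(x0,y1)]]
def draw(p,f,crop,sc,items,pts):
    im=cv2.cvtColor(np.asarray(p['image'],np.uint8),cv2.COLOR_RGB2BGR)
    x0,y0,x1,y1=crop
    im=cv2.resize(im[y0:y1,x0:x1],None,fx=sc,fy=sc,interpolation=cv2.INTER_CUBIC)
    for P,c in items:
        q=((proj(p,P)-[x0,y0]+.5)*sc).astype(np.int32);cv2.polylines(im,[q],True,c,1)
    for P,c in pts:
        q=((proj(p,[P])[0]-[x0,y0]+.5)*sc).astype(int);cv2.drawMarker(im,tuple(int(v) for v in q),c,0,12,1)
    cv2.imwrite(f,im)
E
python3 - <<'E'
from ov import *
import pickle
s=pickle.load(open('scene0.pkl','rb'));t=pickle.load(open('top0.pkl','rb'))
o=(.664,.0235);yaw=-8.3
cx,cy=-.0453,.0724
items=[(box(o,yaw,-.125,.125,-.185,.185,.02),(0,255,0)),(box(o,yaw,cx,cx+.17,cy-.095,cy+.095,.155),(0,0,255))]
circ=[[.5974+.02*np.cos(a),-.0752+.02*np.sin(a),.172] for a in np.linspace(0,6.28,30)]
items.append((circ,(255,0,255)))
pts=[((.5018,.1256,.1354),(255,255,0)),((.5974,-.0752,.214),(0,255,255))]
draw(s,'pics/s1.png',(140,130,330,300),4,items,pts);draw(t,'pics/t1.png',(170,70,350,220),4.4,items,pts)
E
```

```text
(no output)
```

View pics/s1.png

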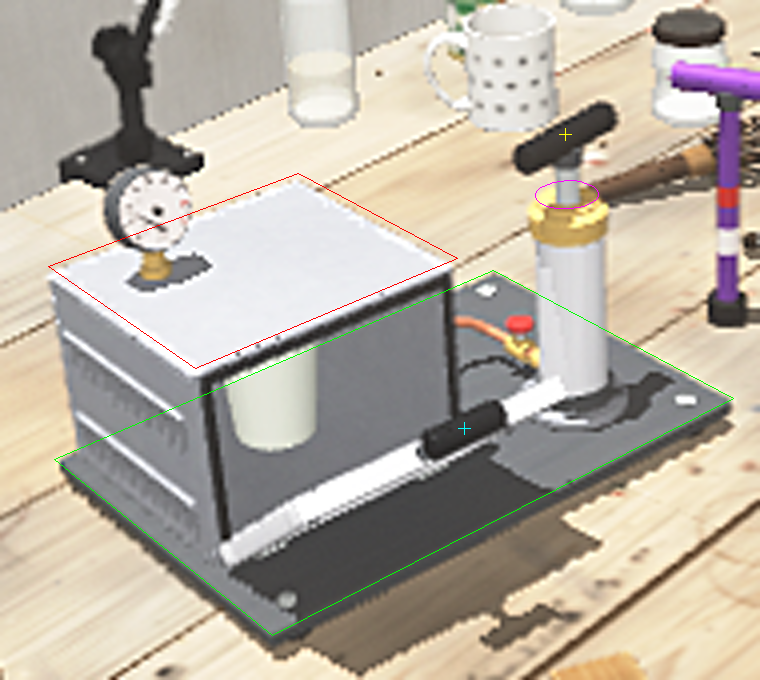

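View pics/t1.png

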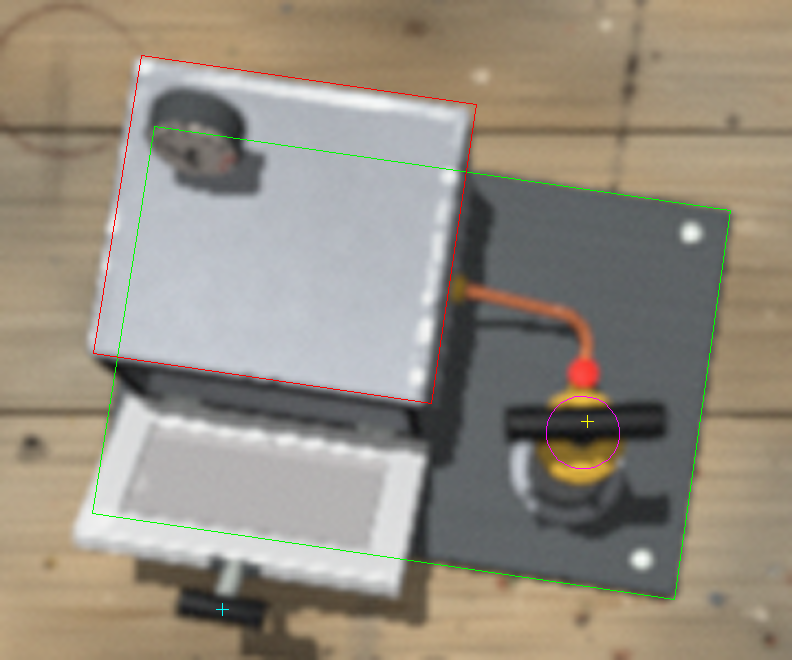

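```bash
cat > plan.py <<'E'
from h import *
from scipy.spatial.transform import Rotation as Ro
def Rdown(yaw):
    z=np.array([np.cos(np.radians(yaw)),np.sin(np.radians(yaw)),0]);x=np.array([0,0,-1.]);return np.c_[x,np.cross(z,x),z]
def plan(pos,R,n):
    s=ctrl.read_state();p0=np.array(s['ee_pos']);R0=np.array(s['tcp_rot']).reshape(3,3)
    rv=Ro.from_matrix(R0.T@R).as_rotvec()
    for i in range(n):
        A=R0@Ro.from_rotvec(rv*i/n).as_matrix();print((rv/n).round(3).tolist(),(A.T@(np.array(pos)-p0)/n*100).round(2).tolist())
    print('clock',s['clock'],'f',s['wrist_force'].round(1))
E
python3 -c "
from plan import *
plan([.42,.13,.30],Rdown(-8.3),13)"
```

```text
[-0.088, -0.0, -0.0] [0.03, 3.38, -4.1]
[-0.088, -0.0, -0.0] [0.03, 3.73, -3.79]
[-0.088, -0.0, -0.0] [0.03, 4.05, -3.45]
[-0.088, -0.0, -0.0] [0.03, 4.34, -3.08]
[-0.088, -0.0, -0.0] [0.03, 4.59, -2.68]
[-0.088, -0.0, -0.0] [0.03, 4.81, -2.27]
[-0.088, -0.0, -0.0] [0.03, 4.99, -1.84]
[-0.088, -0.0, -0.0] [0.03, 5.13, -1.39]
[-0.088, -0.0, -0.0] [0.03, 5.23, -0.94]
[-0.088, -0.0, -0.0] [0.03, 5.3, -0.47]
[-0.088, -0.0, -0.0] [0.03, 5.32, -0.0]
[-0.088, -0.0, -0.0] [0.03, 5.3, 0.46]
[-0.088, -0.0, -0.0] [0.03, 5.24, 0.93]
clock 0.7 f [-0.1 -0.9 -0.1]
```

Emit:
servo_tool:
  rows:
    - [[-0.088,0,0],[0,3.4,-4.1],255]
    - [[-0.088,0,0],[0,3.7,-3.8],255]
    - [[-0.088,0,0],[0,4.0,-3.4],255]
    - [[-0.088,0,0],[0,4.3,-3.1],255]
    - [[-0.088,0,0],[0,4.6,-2.7],255]

```text
clock: 1.32
ee_pos: [0.2506, -0.2564, 0.303]
tcp_rot: [[0.001, 0.746, 0.666], [-0.001, 0.666, -0.746], [-1.0, 0.0, 0.001]]
wrist_force: [1.1, -0.8, 0.3]
finger_gap: 0.0001
```

Emit:
servo_tool:
  rows:
    - [[-0.088,0,0],[0,4.8,-2.3],255]
    - [[-0.088,0,0],[0,5.0,-1.8],255]
    - [[-0.088,0,0],[0,5.1,-1.4],255]
    - [[-0.088,0,0],[0,5.2,-0.9],255]
    - [[-0.088,0,0],[0,5.3,-0.5],255]

```text
clock: 1.95
ee_pos: [0.3542, -0.0041, 0.3041]
tcp_rot: [[0.005, 0.38, 0.925], [-0.003, 0.925, -0.38], [-1.0, -0.001, 0.006]]
wrist_force: [0.9, -1.8, 0.3]
finger_gap: 0.0001
```

```bash
python3 -c "
from plan import *
print(ctrl.read_state()['ee_pos'])
plan([.42,.13,.30],Rdown(-8.3),5)"
```

```text
[ 0.35418517 -0.00406826  0.30406151]
[-0.049, 0.001, 0.0] [0.08, 2.98, 0.2]
[-0.049, 0.001, 0.0] [0.08, 2.97, 0.34]
[-0.049, 0.001, 0.0] [0.08, 2.95, 0.49]
[-0.049, 0.001, 0.0] [0.08, 2.92, 0.63]
[-0.049, 0.001, 0.0] [0.08, 2.88, 0.77]
clock 1.95 f [ 0.9 -1.8  0.3]
```

Emit:
servo_tool:
  rows:
    - [[-0.049,0,0],[0,3.0,0.2],255]
    - [[-0.049,0,0],[0,3.0,0.3],255]
    - [[-0.049,0,0],[0,3.0,0.5],255]
    - [[-0.049,0,0],[0,2.9,0.6],255]
    - [[-0.049,0,0],[0,2.9,0.8],255]

```text
clock: 2.58
ee_pos: [0.4207, 0.1386, 0.3046]
tcp_rot: [[0.007, 0.131, 0.991], [-0.003, 0.991, -0.131], [-1.0, -0.002, 0.007]]
wrist_force: [-0.1, -0.8, 0.2]
finger_gap: 0.0002
```

Emit:
servo_tool:
  rows:
    - [[-0.02,0,0],[3,0.3,0],255]
    - [[-0.01,0,0],[3,0,0],255]
    - [[0,0,0],[3,0,0],255]
    - [[0,0,0],[1.5,0,0],255]

```text
clock: 3.08
ee_pos: [0.4233, 0.1436, 0.1974]
tcp_rot: [[0.01, 0.096, 0.995], [-0.002, 0.995, -0.096], [-1.0, -0.001, 0.01]]
wrist_force: [-1.8, 0.3, 0.0]
finger_gap: -0.0
```

```bash
python3 - <<'E'
from plan import *
p=shot('wrist','w1.png');q=shot('scene','s2.png')
a=cv2.imread('pics/s2.png')[120:320,150:390];b=cv2.imread('pics/w1.png')
cv2.imwrite('pics/c2.png',np.hstack([cv2.resize(a,(400,333)),cv2.resize(b,(400,300)).copy() if 0 else cv2.copyMakeBorder(cv2.resize(b,(400,300)),0,33,0,0,0)]))
plan([.45,.132,.195],Rdown(-8.3),1)
E
```

```text
[0.048, 0.009, 0.001] [0.29, -0.89, 2.78]
clock 3.175 f [-0.1 -0.4  0.6]
```

View pics/c2.png

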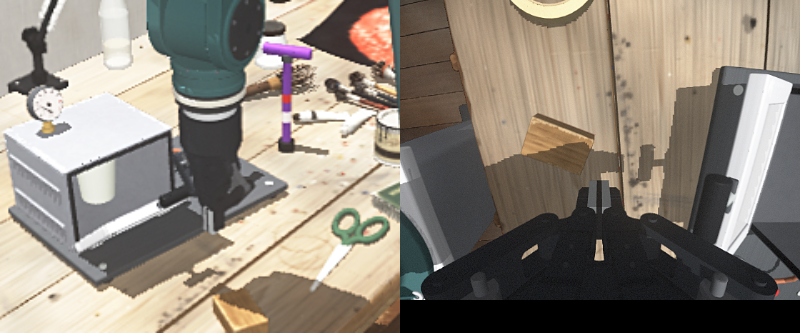

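Emit:
servo_tool:
  rows:
    - [[0.048,0.009,0],[0.2,-0.9,2.0],255]
    - [[0,0,0],[0,0,1.5],255]
    - [[0,0,0],[0,0,1.0],255]

```text
clock: 3.55
ee_pos: [0.4705, 0.128, 0.1975]
tcp_rot: [[0.003, 0.147, 0.989], [-0.001, 0.989, -0.147], [-1.0, -0.001, 0.003]]
wrist_force: [0.5, 0.4, -0.4]
finger_gap: -0.0002
```

```bash
python3 - <<'E'
from plan import *
p=shot('wrist','w2.png');q=shot('scene','s3.png')
a=cv2.imread('pics/s3.png')[120:320,150:390];b=cv2.imread('pics/w2.png')
cv2.imwrite('pics/c3.png',np.hstack([cv2.resize(a,(400,333)),cv2.copyMakeBorder(cv2.resize(b,(400,300)),0,33,0,0,0)]))
plan([.48,.128,.195],Rdown(-8.3),1)
E
```

```text
[-0.003, 0.003, 0.001] [0.24, 0.13, 0.95]
clock 3.65 f [ 0.1  0.2 -0.2]
```

View pics/c3.png

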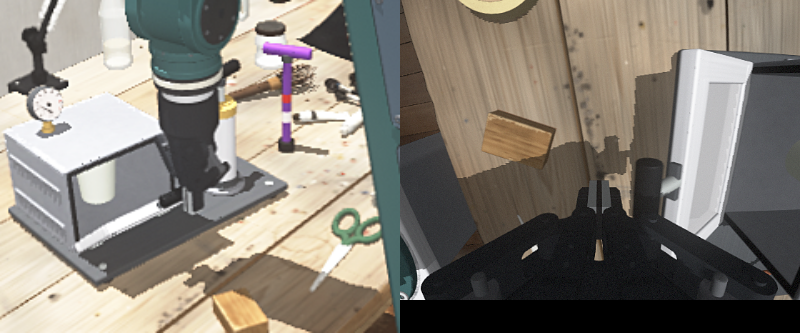

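Emit:
servo_tool:
  rows:
    - [[0,0,0],[0,0,1.5],255]
    - [[0,0,0],[-0.6,0,1.0],255]
    - [[0,0,0],[-0.8,0,1.0],255]
    - [[0,0,0],[-0.8,0,1.0],255]

```text
clock: 4.15
ee_pos: [0.5014, 0.1234, 0.2183]
tcp_rot: [[-0.029, 0.143, 0.989], [0.004, 0.99, -0.142], [-1.0, -0.001, -0.03]]
wrist_force: [-10.2, -0.4, 5.1]
finger_gap: -0.0
```

```bash
python3 - <<'E'
from plan import *
p=shot('wrist','w3.png');q=shot('scene','s4.png')
a=cv2.imread('pics/s4.png')[120:320,150:390];b=cv2.imread('pics/w3.png')
cv2.imwrite('pics/c4.png',np.hstack([cv2.resize(a,(400,333)),cv2.copyMakeBorder(cv2.resize(b,(400,300)),0,33,0,0,0)]))
plan([.58,.113,.25],Rdown(-8.3),1)
E
```

```text
[0.002, -0.027, 0.0] [-3.33, 0.08, 7.72]
clock 4.25 f [-12.7   1.8  13.2]
```

View pics/c4.png

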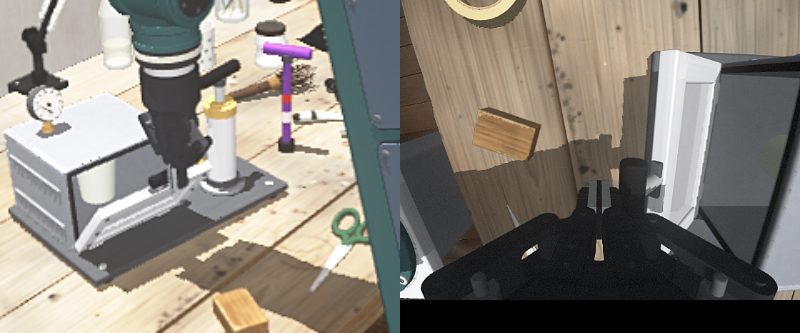

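Emit:
servo_tool:
  rows:
    - [[0,-0.027,0],[-1.5,0,0],255]
    - [[0,0,0],[-0.3,0,0.3],255]

```text
clock: 4.5
ee_pos: [0.5065, 0.123, 0.2377]
tcp_rot: [[0.001, 0.142, 0.99], [-0.0, 0.99, -0.142], [-1.0, -0.0, 0.001]]
wrist_force: [-0.6, -0.6, -0.0]
finger_gap: 0.0002
```

Emit:
servo_tool:
  rows:
    - [[0,0,0],[-0.5,0,1.0],255]
    - [[0,0,0],[-0.5,0,1.2],255]

```text
clock: 4.75
ee_pos: [0.5296, 0.1197, 0.2484]
tcp_rot: [[0.001, 0.142, 0.99], [-0.0, 0.99, -0.142], [-1.0, -0.0, 0.001]]
wrist_force: [-0.5, 0.0, -1.0]
finger_gap: 0.0
```

```bash
python3 - <<'E'
from plan import *
p=shot('wrist','w4.png');q=shot('scene','s5.png')
a=cv2.imread('pics/s5.png')[120:320,150:390];b=cv2.imread('pics/w4.png')
cv2.imwrite('pics/c5.png',np.hstack([cv2.resize(a,(400,333)),cv2.copyMakeBorder(cv2.resize(b,(400,300)),0,33,0,0,0)]))
plan([.59,.111,.25],Rdown(-8.3),1)
E
```

```text
[0.002, 0.002, 0.0] [-0.17, -0.0, 6.03]
clock 4.85 f [-0.3  0.2  0.9]
```

View pics/c5.png

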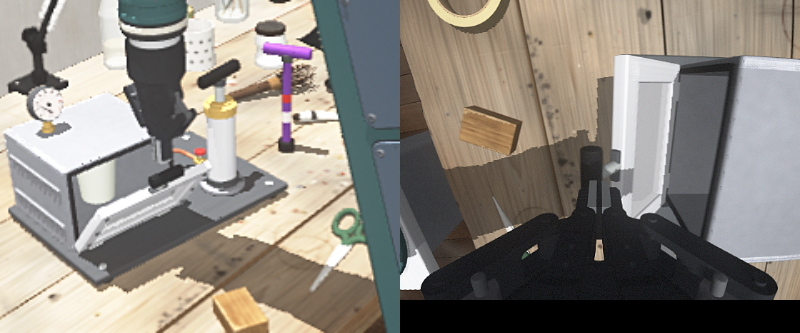

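```bash
python3 - <<'E'
from plan import *
p=ctrl.capture('wrist');q=ctrl.capture('scene')
for n,c in(('w',p),('s',q)):
    print(n,[(np.round(r['position'],1).tolist(),round(r['score'],2)) for r in ctrl.find_in(c,'door_grip')][:3])
print(tri([(p,(269,226)),(q,(249,228))]),proj(p,tri([(p,(269,226)),(q,(249,228))])))
cv2.imwrite('pics/w5.png',cv2.cvtColor(p['image'],cv2.COLOR_RGB2BGR))
a=cv2.cvtColor(q['image'],cv2.COLOR_RGB2BGR)[130:300,150:350];cv2.imwrite('pics/s6.png',cv2.resize(a,None,fx=4,fy=3.5,interpolation=2))
E
```

```text
w [([330.6, 191.3], 0.55)]
s [([240.2, 239.6], 0.74), ([237.6, 345.2], 0.43)]
[0.52450833 0.12877691 0.14811735] [[265.73087558 234.00046572]]
```

View pics/w5.png

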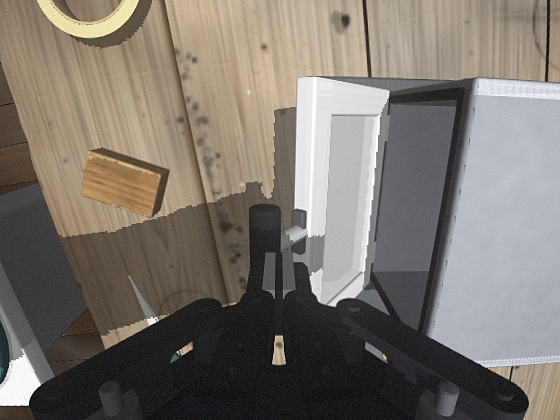

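View pics/s6.png

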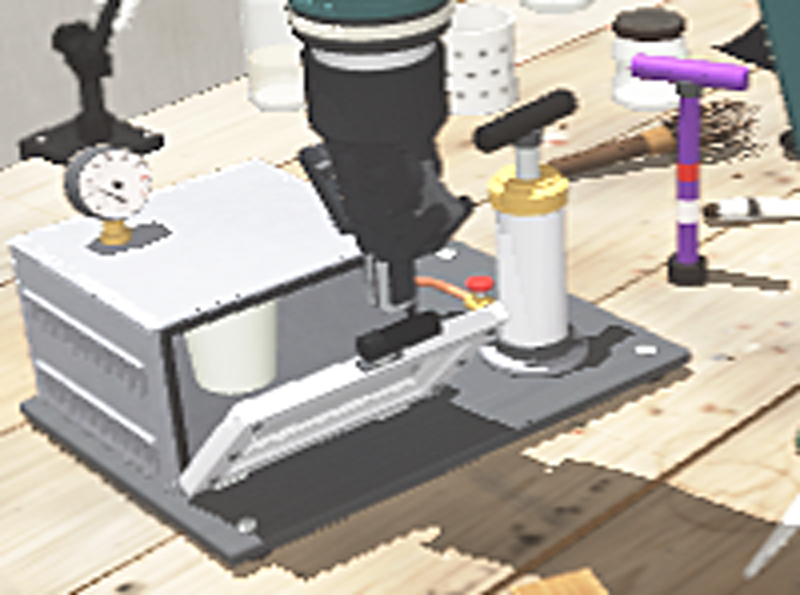

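Emit:
servo_tool:
  rows:
    - [[0,0,0],[0,0,-4.5],255]
    - [[0,0,0],[2.5,0,0],255]
    - [[0,0,0],[2.5,0,0],255]
    - [[0,0,0],[0,0,1.0],255]

```text
clock: 5.55
ee_pos: [0.4911, 0.1252, 0.1966]
tcp_rot: [[-0.0, 0.141, 0.99], [-0.0, 0.99, -0.141], [-1.0, -0.0, -0.0]]
wrist_force: [0.4, 0.6, 0.5]
finger_gap: 0.0004
```

Emit:
servo_tool:
  rows:
    - [[0,0,0],[-0.5,0,1.0],255]
    - [[0,0,0],[-0.7,0,1.0],255]
    - [[0,0,0],[-0.6,0,1.0],255]
    - [[0,0,0],[-0.6,0,1.0],255]

```text
clock: 6.05
ee_pos: [0.5327, 0.1191, 0.2247]
tcp_rot: [[-0.003, 0.141, 0.99], [0.0, 0.99, -0.141], [-1.0, -0.0, -0.003]]
wrist_force: [-2.9, 0.6, -1.3]
finger_gap: 0.0003
```

```bash
cat > look.py <<'E'
from plan import *
import sys
n=sys.argv[1]
p=ctrl.capture('wrist');q=ctrl.capture('scene')
cv=lambda i:cv2.cvtColor(np.asarray(i['image'],np.uint8),cv2.COLOR_RGB2BGR)
a=cv(q)[130:300,150:350]
cv2.imwrite('pics/%s.png'%n,np.hstack([cv2.resize(a,(400,340),interpolation=2),cv2.copyMakeBorder(cv2.resize(cv(p),(400,300)),0,40,0,0,0)]))
s=ctrl.read_state();print(s['clock'],s['ee_pos'].round(4),s['wrist_force'].round(1),s['tcp_rot'].round(3).tolist())
E
python3 look.py c6
```

```text
6.15 [0.5337 0.119  0.225 ] [ 0.2  0.4 -0.5] [[-0.001, 0.142, 0.99], [0.0, 0.99, -0.142], [-1.0, -0.0, -0.001]]
```

View pics/c6.png

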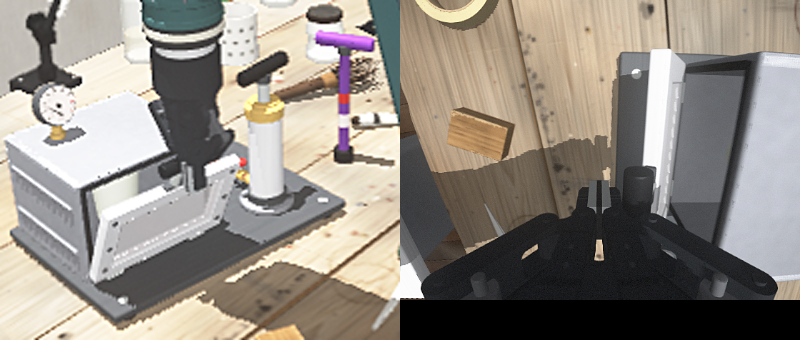

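The door is moving up with the push; the bar is in contact just ahead of the fingers (wrist crop 640,185). I'll keep going.

Emit:
servo_tool:
  rows:
    - [[0,0,0],[-0.4,0,1.0],255]
    - [[0,0,0],[-0.3,0,1.0],255]
    - [[0,0,0],[-0.3,0,1.0],255]
    - [[0,0,0],[-0.2,0,1.0],255]

```text
clock: 6.65
ee_pos: [0.5749, 0.113, 0.2387]
tcp_rot: [[-0.001, 0.141, 0.99], [-0.0, 0.99, -0.141], [-1.0, -0.0, -0.001]]
wrist_force: [-4.8, -0.6, 2.1]
finger_gap: -0.0001
```

```bash
python3 look.py c7
```

```text
6.75 [0.5755 0.1129 0.2385] [-1.   0.2 -0.7] [[-0.0, 0.142, 0.99], [0.0, 0.99, -0.142], [-1.0, 0.0, -0.0]]
```

View pics/c7.png

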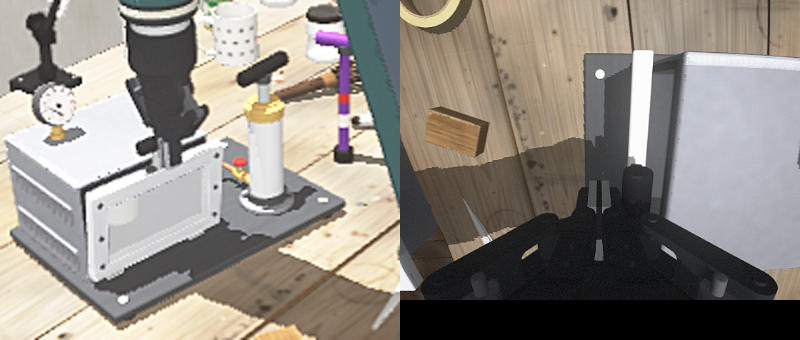

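Nearly shut. I'll continue in smaller steps and watch the force.

Emit:
servo_tool:
  rows:
    - [[0,0,0],[-0.1,0,0.7],255]
    - [[0,0,0],[0,0,0.5],255]
    - [[0,0,0],[0,0,0.4],255]

```text
clock: 7.12
ee_pos: [0.592, 0.1107, 0.2395]
tcp_rot: [[-0.001, 0.142, 0.99], [0.0, 0.99, -0.142], [-1.0, 0.0, -0.001]]
wrist_force: [-2.9, 0.3, 2.8]
finger_gap: -0.0001
```

Emit:
servo_tool:
  rows:
    - [[0,0,0],[0,0,0.5],255]
    - [[0,0,0],[0,0,0.5],255]

```text
clock: 7.38
ee_pos: [0.5983, 0.1098, 0.2392]
tcp_rot: [[-0.009, 0.141, 0.99], [0.001, 0.99, -0.141], [-1.0, 0.0, -0.009]]
wrist_force: [-51.6, 5.2, 30.6]
finger_gap: -0.0003
```

Emit:
servo_tool:
  rows:
    - [[0,0,0],[0,0,0.6],255]
    - [[0,0,0],[0,0,0.6],255]

```text
clock: 7.62
ee_pos: [0.5993, 0.1096, 0.2395]
tcp_rot: [[-0.032, 0.139, 0.99], [0.004, 0.99, -0.139], [-0.999, -0.001, -0.032]]
wrist_force: [-48.3, 3.8, 31.3]
finger_gap: 0.0001
```

```bash
python3 look.py c8
```

```text
7.725 [0.5994 0.1096 0.2395] [-48.1   4.   33.6] [[-0.032, 0.139, 0.99], [0.004, 0.99, -0.139], [-0.999, -0.0, -0.032]]
```

View pics/c8.png

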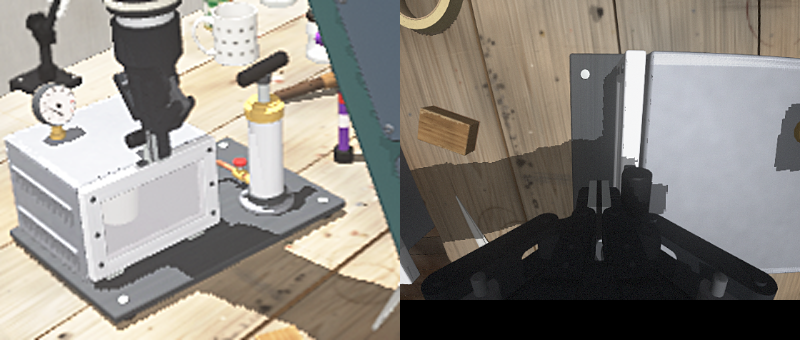

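Emit:
servo_tool:
  rows:
    - [[0,-0.03,0],[0,0,-1.5],255]
    - [[0,0,0],[0,0,-2.5],255]
    - [[0,0,0],[-3,0,0],150]
    - [[0,0,0],[-4,0,0],0]
    - [[0,0,0],[-3,0,0],0]

```text
clock: 8.35
ee_pos: [0.5585, 0.1154, 0.3408]
tcp_rot: [[-0.004, 0.138, 0.99], [-0.001, 0.99, -0.138], [-1.0, -0.001, -0.004]]
wrist_force: [0.9, 0.1, 0.9]
finger_gap: 0.0545
```

```bash
python3 -c "
from plan import *
s=ctrl.read_state();print(s['ee_pos'],s['q'].round(1),s['finger_gap'])
plan([.5974,-.0752,.335],Rdown(0),4)"; python3 look.py c9
```

```text
[0.55850052 0.11539154 0.34075527] [  3.5  19.4   9.3  80.1  -0.  101.4] 0.054482211366449554
[-0.035, -0.001, 0.0] [0.14, -4.58, 1.62]
[-0.035, -0.001, 0.0] [0.14, -4.64, 1.46]
[-0.035, -0.001, 0.0] [0.14, -4.69, 1.3]
[-0.035, -0.001, 0.0] [0.14, -4.73, 1.14]
clock 8.35 f [0.9 0.1 0.9]
8.45 [0.5593 0.1154 0.3421] [ 0.1  0.4 -0.4] [[-0.001, 0.138, 0.99], [-0.0, 0.99, -0.138], [-1.0, -0.001, -0.001]]
```

View pics/c9.png

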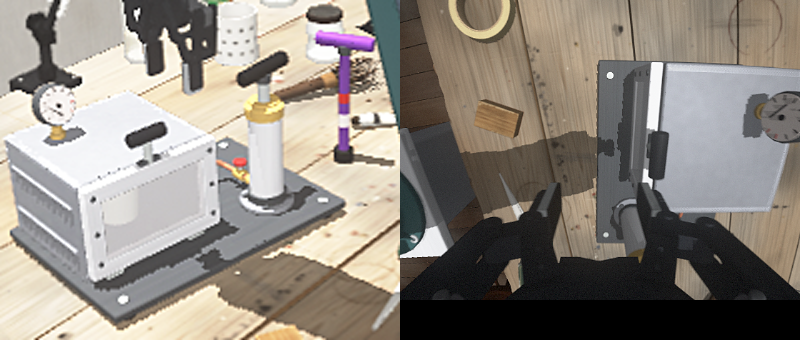

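The door looks flush, with the grip upright at scene crop (147,135), and I felt the hard stop. Next, the handle.

Emit:
servo_tool:
  rows:
    - [[-0.035,0,0],[0,-4.6,1.6],0]
    - [[-0.035,0,0],[0,-4.6,1.4],0]
    - [[-0.035,0,0],[0,-4.7,1.3],0]
    - [[-0.035,0,0],[0,-4.5,0.5],0]
    - [[0,0,0],[0,0,0],0]

```text
clock: 9.07
ee_pos: [0.5944, -0.0782, 0.3394]
tcp_rot: [[0.001, -0.008, 1.0], [-0.001, 1.0, 0.008], [-1.0, -0.001, 0.001]]
wrist_force: [0.7, 1.5, 0.1]
finger_gap: 0.086
```

```bash
python3 - <<'E'
from ov import *
import pickle
p=ctrl.capture('wrist');q=ctrl.capture('scene');pickle.dump((p,q),open('wq.pkl','wb'))
cv=lambda i:cv2.cvtColor(np.asarray(i['image'],np.uint8),cv2.COLOR_RGB2BGR)
cv2.imwrite('pics/w10.png',cv(p));cv2.imwrite('pics/s10.png',cv2.resize(cv(q)[140:300,160:340],None,fx=4,fy=3.7,interpolation=2))
s=ctrl.read_state();print(s['clock'],s['ee_pos'],s['tcp_rot'].round(3).tolist(),s['finger_gap'])
for n,c in(('w',p),('s',q)): print(n,[(np.round(r['position'],1).tolist(),round(r['score'],2)) for r in ctrl.find_in(c,'handle')][:3])
print(proj(p,[(.5974,-.0752,.214),(.5974,-.0332,.214),(.5974,-.1172,.214)]))
E
```

```text
9.175 [ 0.59410688 -0.07571857  0.33979702] [[0.001, -0.01, 1.0], [-0.0, 1.0, 0.01], [-1.0, -0.0, 0.001]] 0.08570356210833824
w [([280.8, 220.7], 0.59), ([111.0, 5.7], 0.51)]
s [([281.1, 172.2], 0.79), ([320.3, 187.4], 0.52)]
[[282.1833349  226.85286201]
 [282.88494627 165.07430791]
 [281.54687387 281.33192465]]
```

View pics/w10.png

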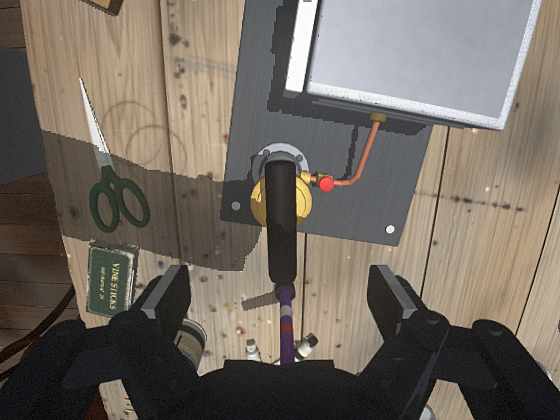

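View pics/s10.png

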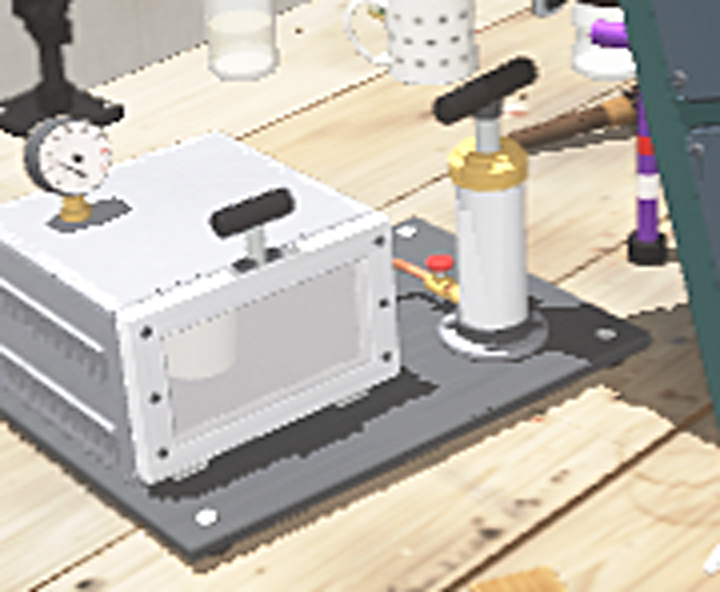

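Emit:
servo_tool:
  rows:
    - [[-0.015,0,0],[2.0,0,0.3],0]
    - [[0,0,0],[2.5,0,0],0]
    - [[0,0,0],[1.8,0,0],0]
    - [[0,0,0],[0.5,0,0],0]
    - [[0,0,0],[0.2,0,0],0]

```text
clock: 9.9
ee_pos: [0.5975, -0.0692, 0.2697]
tcp_rot: [[0.004, -0.033, 0.999], [-0.001, 0.999, 0.033], [-1.0, -0.001, 0.004]]
wrist_force: [-0.8, 0.2, 0.2]
finger_gap: 0.0857
```

```bash
python3 look.py c11
```

```text
10.0 [ 0.5976 -0.0694  0.2699] [-0.2 -0.3 -0.7] [[0.004, -0.033, 0.999], [-0.001, 0.999, 0.033], [-1.0, -0.001, 0.004]]
```

View pics/c11.png

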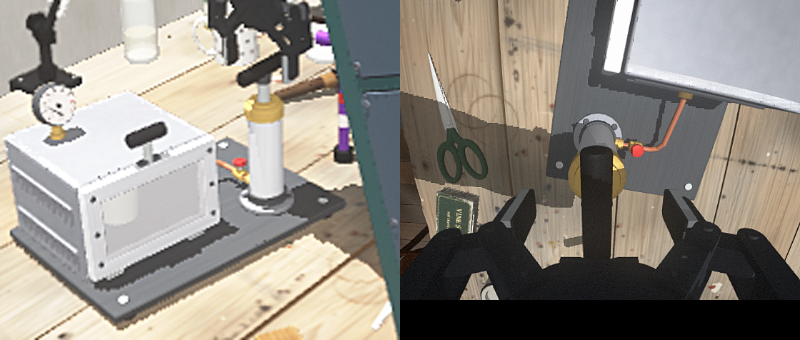

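Emit:
servo_tool:
  rows:
    - [[0.005,0.004,0],[0.3,-0.6,0],0]
    - [[0,0,0],[0,0,0],0]
  squeeze: 40

```text
clock: 10.25
ee_pos: [0.5981, -0.0759, 0.2676]
tcp_rot: [[0.001, -0.027, 1.0], [-0.001, 1.0, 0.027], [-1.0, -0.001, 0.001]]
wrist_force: [-0.3, 0.6, -0.7]
finger_gap: 0.0854
```

Emit:
servo_tool:
  rows:
    - [[0,0,0],[0,0,0],150]
    - [[0,0,0],[0,0,0],255]
    - [[0,0,0],[0,0,0],255]
    - [[0,0,0],[0,0,0],255]
    - [[0,0,0],[0,0,0],255]
  squeeze: 40

```text
clock: 10.88
ee_pos: [0.5978, -0.0761, 0.2681]
tcp_rot: [[0.001, -0.027, 1.0], [-0.001, 1.0, 0.027], [-1.0, -0.001, 0.001]]
wrist_force: [-0.7, 0.7, 0.3]
finger_gap: 0.0191
```

```bash
python3 look.py c12;python3 -c "
from plan import *
s=ctrl.read_state();print(s['finger_gap'],s['moment'])"
```

```text
10.975 [ 0.5978 -0.0761  0.2681] [-1.8 -0.5  1.3] [[0.001, -0.027, 1.0], [-0.001, 1.0, 0.027], [-1.0, -0.001, 0.001]]
0.018979509213455956 [0.0188848  0.39587723 0.02165162]
```

View pics/c12.png

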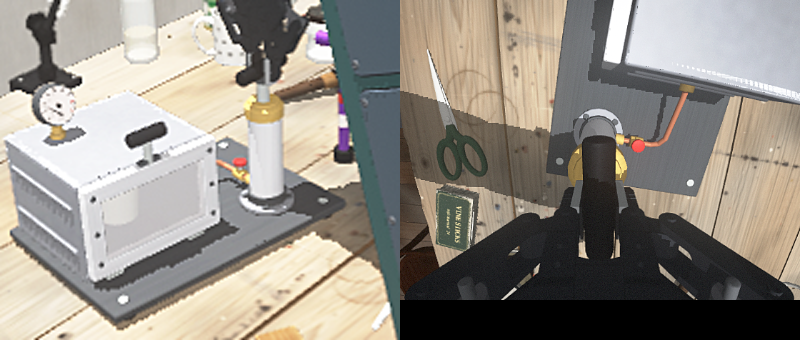

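Emit:
servo_tool:
  rows:
    - [[0,0,0],[-0.4,0,0],255]
    - [[0,0,0],[-0.4,0,0],255]
    - [[0,0,0],[0,0,0],255]

```text
clock: 11.35
ee_pos: [0.5977, -0.076, 0.2757]
tcp_rot: [[-0.001, -0.027, 1.0], [-0.001, 1.0, 0.027], [-1.0, -0.001, -0.001]]
wrist_force: [0.3, 0.6, -5.7]
finger_gap: 0.0187
```

Emit:
servo_tool:
  rows:
    - [[0,0,0],[-0.5,0,0],255]
    - [[0,0,0],[-0.5,0,0],255]
    - [[0,0,0],[-0.5,0,0],255]
    - [[0,0,0],[-0.5,0,0],255]

```text
clock: 11.85
ee_pos: [0.5976, -0.0759, 0.2965]
tcp_rot: [[-0.001, -0.027, 1.0], [-0.001, 1.0, 0.027], [-1.0, -0.0, -0.001]]
wrist_force: [0.5, 0.2, -7.2]
finger_gap: 0.0191
```

```bash
python3 look.py c13
```

```text
11.95 [ 0.5977 -0.076   0.2967] [-0.5 -0.2 -6.7] [[-0.001, -0.027, 1.0], [-0.001, 1.0, 0.027], [-1.0, -0.001, -0.001]]
```

View pics/c13.png

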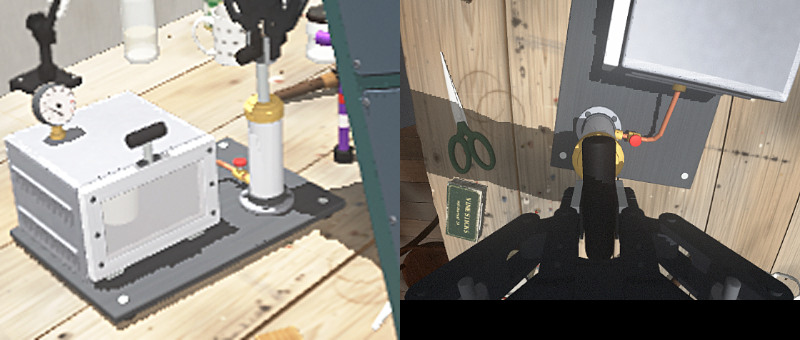

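The rod is coming up straight and the lateral forces are near zero. About 30 mm remain.

Emit:
servo_tool:
  rows:
    - [[0,0,0],[-0.5,0,0],255]
    - [[0,0,0],[-0.5,0,0],255]
    - [[0,0,0],[-0.5,0,0],255]
    - [[0,0,0],[-0.5,0,0],255]
    - [[0,0,0],[-0.5,0,0],255]

```text
clock: 12.58
ee_pos: [0.5975, -0.0759, 0.3228]
tcp_rot: [[-0.002, -0.027, 1.0], [-0.0, 1.0, 0.027], [-1.0, -0.0, -0.002]]
wrist_force: [0.3, 0.3, -8.3]
finger_gap: 0.0192
```

Emit:
servo_tool:
  rows:
    - [[0,0,0],[-0.5,0,0],255]
    - [[0,0,0],[0,0,0],255]

```text
clock: 12.82
ee_pos: [0.5976, -0.0759, 0.3285]
tcp_rot: [[-0.002, -0.027, 1.0], [-0.001, 1.0, 0.027], [-1.0, -0.0, -0.002]]
wrist_force: [-0.3, 0.1, -9.3]
finger_gap: 0.0186
```

```bash
python3 look.py c14; python3 - <<'E'
from plan import *
q=ctrl.capture('scene');a=cv2.cvtColor(q['image'],cv2.COLOR_RGB2BGR)[130:230,180:340]
cv2.imwrite('pics/s14.png',cv2.resize(a,None,fx=5,fy=5,interpolation=2));print(ctrl.read_state()['finger_gap'])
E
```

```text
12.925 [ 0.5975 -0.0759  0.328 ] [ 0.3 -0.7 -8.9] [[-0.002, -0.027, 1.0], [-0.0, 1.0, 0.027], [-1.0, -0.0, -0.002]]
0.0185820534073086
```

View pics/s14.png

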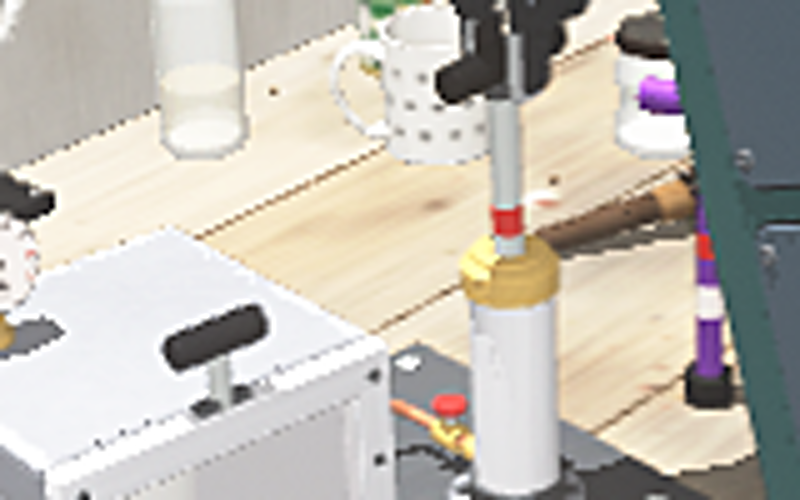

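View pics/c14.png

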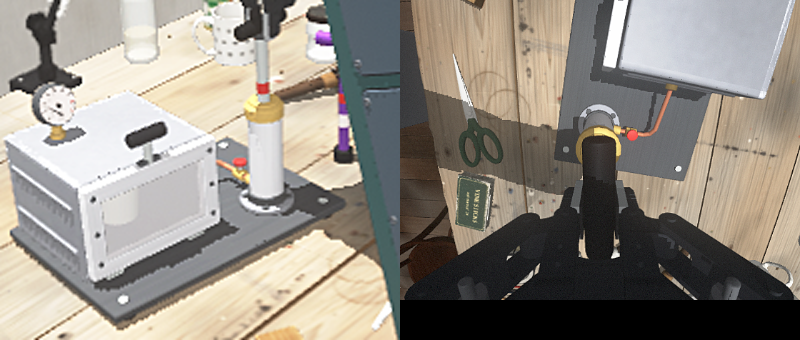

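```bash
python3 - <<'E'
from plan import *
q=ctrl.capture('top');a=cv2.cvtColor(q['image'],cv2.COLOR_RGB2BGR)[70:220,170:350]
cv2.imwrite('pics/t15.png',cv2.resize(a,None,fx=4.4,fy=4,interpolation=2))
w=ctrl.capture('scene')
X=tri([(w,(222.8,196.9))]+[]) if 0 else None
s=ctrl.read_state();print(s['clock'],s['ee_pos'],s['wrist_force'].round(1),s['joint_velocities'].round(2))
a=cv2.cvtColor(w['image'],cv2.COLOR_RGB2BGR)[170:270,150:270];cv2.imwrite('pics/s15.png',cv2.resize(a,None,fx=6,fy=6,interpolation=2))
E
```

```text
13.075 [ 0.59749306 -0.07587695  0.3279417 ] [-0.2  0.1 -9.4] [-0.08  0.03  0.05 -0.07 -0.12  0.02]
```

View pics/t15.png

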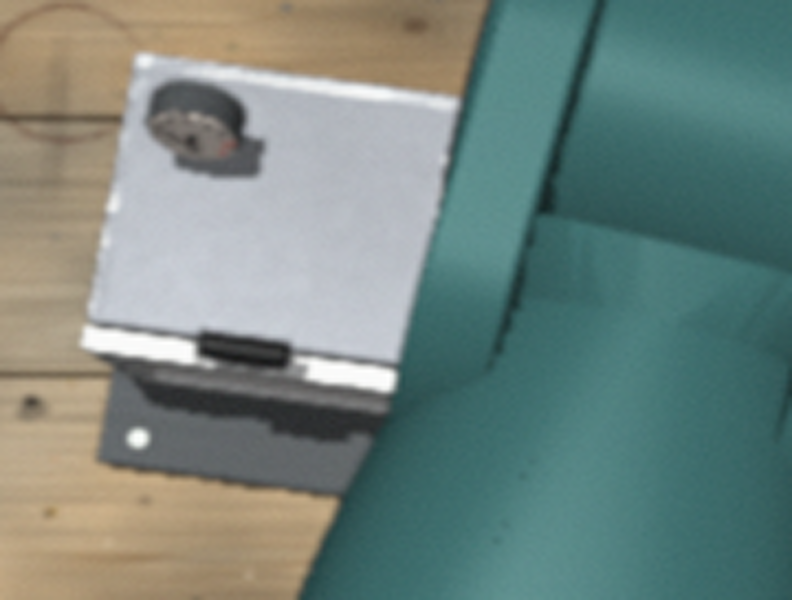

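View pics/s15.png

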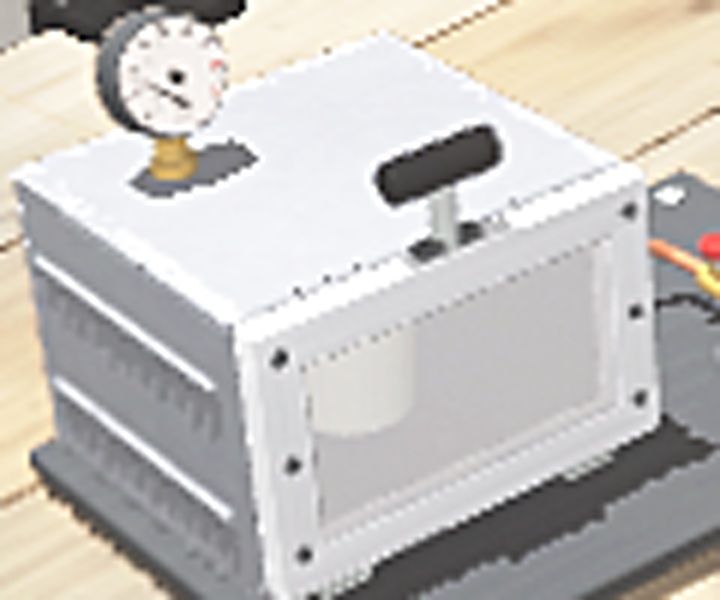

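The door is flush against the roof in both views. The red band is whole, with a sliver of bare steel beneath it, and the rod is at rest in the grip. Handing in.

```bash
python3 -c "
from station import ctrl
print(ctrl.sign_off())"
```

```text
the job is handed in; nothing more can be done
None
```

The door is shut and the pump rod is raised about 60 mm, still held by its black T-handle. I handed the job in at about 13 s on the clock; `sign_off` gives no verdict.

- **Door:** I pushed it up by its grip with closed fingers until it hit its stop. The wrist felt about 50 N along the push and 30 N upward there. After that the top and scene views showed it flush with the roof. I did not measure its angle to the 0.03 rad limit. The rod was still fully in at that point.
- **First push:** My first attempt at the door slid over the top of the grip bar, so I lowered the fingers and pushed again.
- **Rod:** I drew it straight up about 60 mm, within the 50 to 68 mm range. Sideways force was under about 1 N at each reading, and the final downward pull was about 9 N.
- **Last picture:** The whole red band shows above the collar with bare steel below it, and no white band shows. The arm was at rest with the fingers closed on the handle (19 mm gap, 40 N squeeze set).
- **Other things:** I never touched the tins, tape, sanding block or purple look-alike. I did not measure their positions again at the end.

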